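# Clamp a cast stone block with a slip-clutch cam handle

## Robot

A 6-joint arm with a two-finger parallel gripper is mounted at the origin on the work surface. World frame = base frame: x ahead of the robot, y to its left, z up, the work surface at z = 0. Lengths are in m, angles in degrees, forces in N, time in s.
With the tool pointing down it reaches from about 0.35 to 0.875 m from the base axis. Payload 4.2 kg.
Tool frame: the origin (TCP) lies at the very end of the fingers, on their centre line; the grasp point (between the pads) lies bot.pinch_z behind it (bot.pinch_z is the distance from the TCP to the grasp point, in m); x points along the fingers, y is the direction in which the jaws open and shut, and the axes are right-handed (so a half turn about x gives the same grasp; the last joint's range is limited). The gripper opens to 85 mm and grips with 20 to 120 N. Pads are 22 mm wide; open, the fingers measure 114 mm over their backs; the gripper's body (76 mm by 85 mm) begins 54 mm behind the grasp point. The pads swing forward as they close: fully open they stand 13 mm farther back than shut.
Start: joints at [82.082, 22.042, 0.453, 0, -68.411, -14.817], TCP at [0.242, 0.576, 0.231] pointing down, gripper open.
Joint ranges: [-179.83, 179.83], [-69.29, 118.12], [-61.27, 80.66], [-181.25, 117.63], [-171.15, -9.14], [-177.46, 177.46]. Speed limits (degrees/s): [159.86, 159.86, 180, 180, 180, 180].

## Interface

Orientations are given as a 3x3 rotation matrix whose columns are the frame's x, y, z axes.
In Python, from workcell import bot gives the robot as it stands.
- The arm moves only by the tool arm_command, never from a script. Its argument "targets" is a list of rows, each a list of 2 entries, a list of its own where there are three numbers: the shift along the tool's x, y, z as a fraction of full scale, then the turn, a rotation vector about the tool's x, y, z as a fraction of full scale. A call has 1 to 20 rows; each row shifts and turns the commanded pose from where the row before left it, along the tool's axes as they then stand; what a row does not reach is not made up. Full scale, the value 1, is 0.025 m for a shift and 45 degrees for a turn. A row lasts 1/10 s, in which the tool goes at most 50 mm and 8.59 degrees, less where a joint would pass 70% of its speed; a pose out of reach is approached as far as the arm can. A call with a number of a shift or a turn outside -1 to 1 is refused whole. A call with a gripper value outside its range is refused whole. "gripper" is the opening, from -1 (shut) to 1 (fully open), so that 0 is half open, set as the call begins (left out, the last holds). The fingers move at their own pace and stop on an object; the grip force is fixed at half the most. Time passes only in rows, so rows that do not move let the fingers close. It gives the time, the measured TCP pose, the force and the opening at its end, in the units of the state.
- bot.sense(): the state, without advancing time (a new reading comes with each control period).
- bot.camera(name): name is "scene" or "top" or "wrist"; returns a dict with "image" (384x512x3 uint8, blue, green, red), "range_z" (384x512 float32, m along the optical axis (not along the pixel's ray), 0 where there is no reading), "fx", "fy", "cx", "cy" (pixels), "xyz" and "orientation" of the camera in the world. Camera axes: x right, y down, z forward; pixel columns grow to the right and rows downward; lengths in m; the calibration is good to about 2 mm. A picture is of the moment at which its call begins.
- bot.hand_in(): hands the job in, once; it reports no verdict.
Trained networks look in a picture, given as the dict that the camera call returned (one of the last four; its "shot" number tells which), for a name from the list of things; names that differ only in an ending like _2 or _b are one class to them, and where a whole thing is asked for, a point or a joint stands for the part that bears it (a point fixed in the world has none). Each returns a list of dicts, best first, with "score" (0 to 1); they miss things now and then, are a little off and sometimes report something else, mostly with a low value. They report only what shows in the picture. A call takes as long as a camera call. They do not tell look-alikes from the thing itself.
- bot.look_for(picture, query): "box" ([left, top, right, bottom] in pixels, round what is visible of it).
- bot.cut_out(picture, query): "mask" (384x512 bool, what is visible of it) and "box" ([left, top, right, bottom] in pixels, round what is visible of it).
The state is a dict: "clock": time; "joint_pos": joint angles; "joint_vel": joint speeds; "joint_torque": joint torques, N m; "ee_pos": TCP position; "orientation": TCP orientation; "force": force on the tool from outside, world axes, zero at the start; "wrist_torque": the same for the moment, N m; "finger_gap": finger opening in m.
Only numpy, scipy, OpenCV 4.12 (cv2) and the standard library are available. Lean on these libraries where they do the work, as an engineer would, in place of code of your own. Each camera call takes 0.05 s, during which the arm holds its last target. There are 200 camera calls.

## Task

Put the loose cast-stone wall block into the clamping jig, upright on the bed between the two end stops, the fence and the round cam, and let go of it. Then swing the cam handle clockwise (seen from above) until its slip clutch gives way, stop at once and let go, so that the block stays tightly clamped against the fence; forcing the handle on past the short slip cracks the block. Leave the other things on the table where they are.

Things in the scene. Friction and masses are not known exactly. Their poses are not given: they have to be found in the camera images.
- stone_center (a point): centre of the loose cast-stone block: a small grey-beige model of masonry in three courses, a plain box 60 mm long (its x), 44 mm wide (its y), 52 mm tall (its z), about 0.24 kg, standing upright on the table. It goes into the jig with its length along the fence, either way round, and is best gripped across its two ends (60 mm apart)
- jig: the clamping jig, fixed: a flat aluminium bed plate 200 x 180 mm, 16 mm thick, origin at its underside (table height). Its x runs along the fence, its y points from the fence to the cam. Two end stops, 10 mm high above the bed and 40 mm wide, have their inner faces 39 mm either side of the nest centre along x, so that the block stands between them with 9 mm to spare at each end
- fence: the steel fence, bolted to the bed: 130 mm long (its x), 34 mm tall, with a stiffly sprung black rubber-faced pressure pad, 70 mm long, on the side of the nest; origin at its underside (bed height). The pad's face, against which the block is clamped, lies 8 mm from the origin towards its +y and yields 2 mm under clamping. Its distance from the cam differs from time to time
- nest (a point): the point on the bed surface, 24.5 mm from the pad's face and midway between the end stops, above which the block's centre should be when it is set down (2.5 mm clear of the pad; at least 2.5 mm clear of the opened cam, often more); axes as the fence's. The block is 22 mm from centre to side
- pivot (a point): the upright axis about which the cam and its handle turn, at bed height. The cam is a steel eccentric disc of 56 mm diameter, 6 to 28 mm above the bed; it starts open and closes on the block as the handle turns clockwise, meeting it after 0.4 to 1.3 rad
- handle_grip (a point): centre of the handle's grip: an upright black cylinder, 18 mm in diameter and 45 mm tall, that spins freely on the end of a flat steel lever, 120 mm from the pivot axis. The grip reaches from 60 to 105 mm above the table; the lever bar is below it, 46 to 56 mm above the table, 18 mm wide
- clutch (a point): top of the round clutch hub of the handle, on the pivot axis. The free lever moves at 2 to 3 N at the grip; once the cam bears on the block the force climbs over some 20 mm to 7 to 8 N, where the clutch slips at steady force; the slip lasts only 0.15 rad (18 mm at the grip), then the handle is solid and overloads the block. The cam holds by itself when the grip is let go
- baluster: bystander: a turned round cast-stone baluster, 54 mm in diameter, 80 mm tall, origin under its centre; may stand where the block could be
- paint_jar: bystander: a small round jar, 54 mm in diameter, 65 mm tall
- glue_bottle: bystander: a white bottle, 48 mm in diameter, 140 mm tall
- brush: bystander: a brush 200 mm long, lying
- water_cup: bystander: a white cup, 72 mm in diameter, 80 mm tall
- spatula: bystander: a spatula 190 mm long, lying
- putty_tin: bystander: a flat tin, 70 mm in diameter, 32 mm tall
There are look-alikes about, which are no part of the job. Leave any blue or turquoise look-alike of the part that bears stone_center alone.

How it is judged:
By the outcome, as a careful person would: the job done as asked, in the order asked, and still so for the second after the job is handed in, with the robot touching nothing.
It also fails if it takes over 61 s, if anything falls off the work surface, if the arm or the gripper's body presses on something with over 40 N, if the wrist force passes 120 N, or if a joint passes its speed limit or range.

## Working session

There is one attempt and no reset: what is moved stays moved. The work goes in short steps, Python scripts to look and compute and a tool call to move; the robot and the scene stay as the last step left them, time stands still between calls to the robot, and variables do not carry over. Pictures are saved under pics/ and viewed, about 8 in all and at most 12, crops included, and the job is handed in when it is done.

Besides the shell and the picture viewer there is one more tool, called after "Call:" as name(argument=value, ...), one argument or row to a line, values as JSON. arm_command: Moves the arm, as the interface text tells. Its arguments: {"type":"object","properties":{"targets":{"type":"array"},"gripper":{"type":"number"}},"required":["targets"]}

```bash
mkdir -p pics; ls; cat > h.py <<'E'
import numpy as np, cv2
from workcell import bot
def world(c,mask):
    v,u=np.nonzero(mask&(c["range_z"]>0)); z=c["range_z"][v,u]
    p=np.c_[(u-c["cx"])/c["fx"]*z,(v-c["cy"])/c["fy"]*z,z]
    return p@np.array(c["orientation"]).T+np.array(c["xyz"])
def proj(c,p):
    q=(np.array(p)-np.array(c["xyz"]))@np.array(c["orientation"])
    return q[...,0]/q[...,2]*c["fx"]+c["cx"],q[...,1]/q[...,2]*c["fy"]+c["cy"]
E
python3 - <<'E'
from h import *
s=bot.sense();print(s["clock"],s["ee_pos"],np.round(s["orientation"],3),s["finger_gap"],bot.pinch_z)
ims=[]
for n in("top","scene"):
    c=bot.camera(n);cv2.imwrite(f"pics/{n}0.png",c["image"])
    print(n,np.round(c["xyz"],3),np.round(c["orientation"],2).tolist())
    for q in("stone_center","fence","handle_grip","clutch","jig","baluster"):
        for r in bot.cut_out(c,q)[:3]:
            p=world(c,r["mask"]); print(q,round(r["score"],2),np.round(r["box"]),np.round(np.median(p,0),3),np.round(p.max(0),3) if len(p) else 0)
E
```

```text
pics
0.0 [0.24128195 0.57590093 0.23021599] [[-0.001 -0.387 -0.922]
 [-0.002 -0.922  0.387]
 [-1.     0.002 -0.   ]] 0.08573499979087645 0.0187
top [ 0.539 -0.008  1.245] [[-0.0, -1.0, 0.07], [-1.0, 0.0, 0.02], [-0.02, -0.07, -1.0]]
stone_center 0.67 [297. 182. 313. 199.] [ 0.633 -0.12   0.052] [ 0.671 -0.095  0.06 ]
stone_center 0.63 [334. 191. 353. 212.] [ 0.599 -0.257  0.052] [ 0.63  -0.231  0.061]
stone_center 0.61 [343. 157. 367. 175.] [ 0.718 -0.3    0.052] [ 0.743 -0.272  0.06 ]
fence 0.92 [259. 187. 272. 226.] [0.587 0.006 0.026] [0.653 0.033 0.056]
clutch 0.9 [204. 169. 280. 237.] [0.593 0.074 0.018] [0.715 0.195 0.11 ]
jig 0.69 [208. 168. 277. 233.] [0.593 0.075 0.018] [0.709 0.21  0.11 ]
baluster 0.74 [325. 228. 344. 242.] [ 0.486 -0.226  0.08 ] [ 0.51  -0.205  0.089]
scene [ 1.01  -0.535  0.996] [[0.8, 0.49, -0.35], [0.6, -0.63, 0.49], [0.02, -0.6, -0.8]]
stone_center 0.98 [198. 298. 222. 331.] [ 0.727 -0.313  0.051] [ 0.748 -0.276  0.057]
stone_center 0.91 [175. 258. 201. 288.] [ 0.611 -0.267  0.051] [ 0.636 -0.23   0.056]
stone_center 0.9 [170. 336. 204. 378.] [ 0.747 -0.42   0.051] [ 0.766 -0.386  0.057]
fence 0.76 [227. 185. 264. 226.] [0.591 0.004 0.027] [0.653 0.048 0.055]
fence 0.22 [271. 104. 295. 131.] [0.465 0.349 0.053] [0.499 0.457 0.084]
handle_grip 0.42 [258. 139. 269. 150.] [0.517 0.182 0.089] [0.524 0.191 0.109]
clutch 0.92 [214. 137. 306. 236.] [0.613 0.07  0.016] [0.714 0.284 0.109]
jig 0.89 [216. 139. 308. 239.] [0.615 0.072 0.017] [0.715 0.228 0.109]
jig 0.26 [284. 240. 308. 266.] [ 0.79  -0.058  0.062] [0.812 0.011 0.069]
baluster 0.63 [152. 224. 174. 257.] [ 0.497 -0.24   0.075] [ 0.514 -0.203  0.085]
```

```bash
python3 - <<'E'
import cv2,numpy as np
a=cv2.imread("pics/top0.png")[140:270,190:390]; b=cv2.imread("pics/scene0.png")[100:384,130:350]
a=cv2.resize(a,(800,520),interpolation=2)
cv2.imwrite("pics/a.png",a);cv2.imwrite("pics/b.png",cv2.resize(b,None,fx=2.1,fy=2.1,interpolation=2))
E
```

```text
(no output)
```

View pics/a.png

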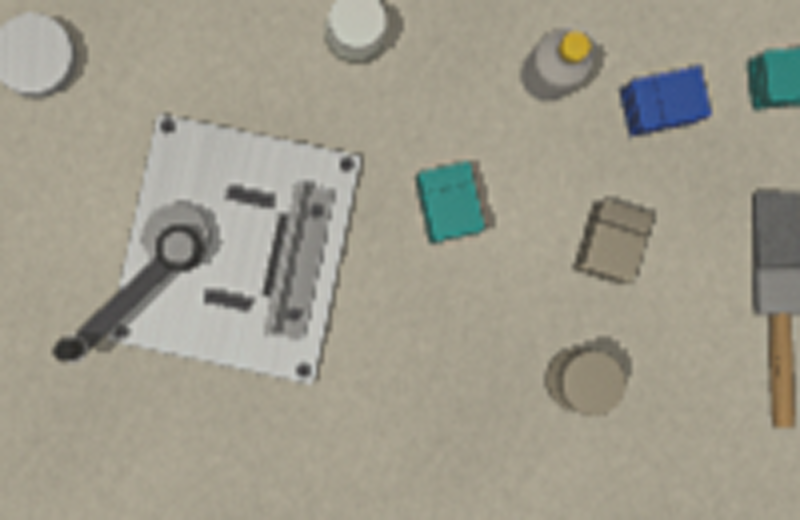

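View pics/b.png

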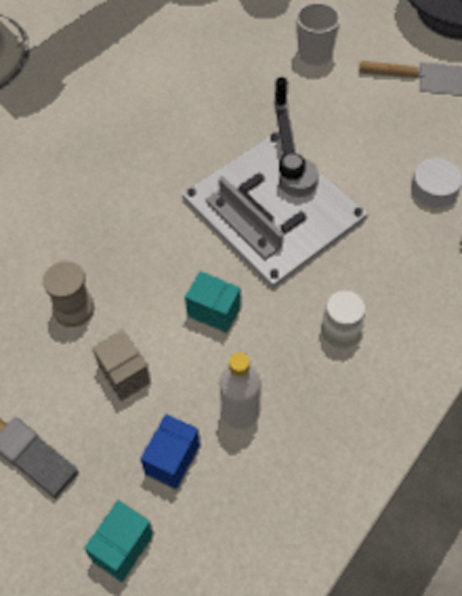

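Image 1 (top crop): the only beige block is at (615,240), between the baluster (590,380) and the bottle. Teal and blue look-alikes are near it. The jig is at left, with the handle pointing lower-left to its grip at (68,350). Image 2 (scene crop) agrees, with the beige block at (122,363). I'll go above the jig first and look with the wrist camera.

Call:
arm_command(
  targets=[
    [[-0.1,0.68,-0.98],[0,0,0]],
    [[-0.1,0.68,-0.98],[0,0,0]],
    [[-0.1,0.68,-0.98],[0,0,0]],
    [[-0.1,0.68,-0.98],[0,0,0]],
    [[-0.1,0.68,-0.98],[0,0,0]],
    [[-0.1,0.68,-0.98],[0,0,0]],
    [[-0.1,0.68,-0.98],[0,0,0]],
    [[-0.1,0.68,-0.98],[0,0,0]],
    [[-0.1,0.68,-0.98],[0,0,0]],
    [[-0.1,0.68,-0.98],[0,0,0]],
    [[-0.1,0.68,-0.98],[0,0,0]],
    [[-0.1,0.68,-0.98],[0,0,0]],
    [[-0.1,0.68,-0.98],[0,0,0]],
    [[-0.1,0.68,-0.98],[0,0,0]],
    [[-0.1,0.68,-0.98],[0,0,0]],
    [[-0.1,0.68,-0.98],[0,0,0]],
    [[-0.1,0.68,-0.98],[0,0,0]],
    [[-0.1,0.68,-0.98],[0,0,0]],
    [[-0.1,0.68,-0.98],[0,0,0]],
    [[-0.1,0.68,-0.98],[0,0,0]],
  ],
)

```text
clock: 2.7
ee_pos: [0.5626, 0.0724, 0.2816]
orientation: [[0.0, -0.386, -0.922], [0.0, -0.922, 0.386], [-1.0, -0.0, -0.0]]
force: [-0.0, 0.1, 0.8]
finger_gap: 0.0856
```

```bash
python3 - <<'E'
from h import *
s=bot.sense();print(s["clock"],s["ee_pos"],np.round(s["orientation"],3).tolist())
c=bot.camera("wrist");cv2.imwrite("pics/w1.png",c["image"]);np.savez("w1.npz",**{k:c[k] for k in("image","range_z","fx","fy","cx","cy","xyz","orientation")})
print(c["xyz"],np.round(c["orientation"],2).tolist())
for q in("fence","handle_grip","clutch","jig"):
    for r in bot.cut_out(c,q)[:2]:
        p=world(c,r["mask"]); print(q,round(r["score"],2),np.round(r["box"]),np.round(np.median(p,0),3),np.round(p.max(0),3) if len(p) else 0)
E
```

```text
2.7 [0.562583   0.0723631  0.28160523] [[0.0, -0.386, -0.922], [0.0, -0.922, 0.386], [-1.0, -0.0, -0.0]]
[0.63439213 0.04321223 0.42365242] [[-0.39, -0.88, -0.28], [-0.92, 0.37, 0.12], [-0.0, 0.3, -0.95]]
fence 0.82 [274.  84. 316. 177.] [0.592 0.006 0.025] [0.651 0.034 0.052]
handle_grip 0.62 [181. 229. 201. 252.] [0.515 0.185 0.097] [0.521 0.249 0.106]
handle_grip 0.44 [274.  79. 314. 179.] [0.592 0.006 0.025] [0.652 0.034 0.052]
clutch 0.92 [180.  47. 323. 252.] [0.61  0.073 0.016] [0.715 0.226 0.106]
jig 0.91 [180.  51. 325. 252.] [0.609 0.073 0.016] [0.715 0.233 0.106]
```

View pics/w1.png

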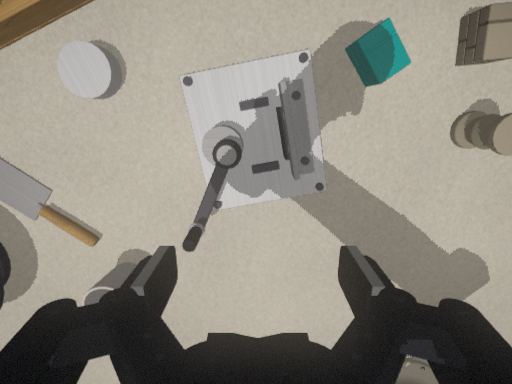

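The wrist view shows the fence at (298,130), its pad at (284,132), the stops at (254,104) and (266,167), the clutch hub at (227,153) and the grip at (192,240). Next I extract the jig geometry from the depth data.

```bash
python3 - <<'E'
from h import *
c=dict(np.load("w1.npz")); H,W=c["range_z"].shape
m=np.zeros((H,W),bool);m[40:260,170:335]=1
m&=c["range_z"]>0
p=world(c,m);col=c["image"][m].mean(1)
d=p[(p[:,2]>.011)&(p[:,2]<.022)]
r=cv2.minAreaRect(d[:,:2].astype(np.float32)*1000);print("bed",r,np.median(d[:,2]))
# bed angle: use fence top line
B=np.array(r[1]);a=np.deg2rad(r[2])
ax=np.array([np.cos(a),np.sin(a)]); ay=np.array([-ax[1],ax[0]])
# jig y points fence->cam (world +y), jig x = along fence
cand=[ax,ay,-ax,-ay]; jy=max(cand,key=lambda v:v[1]); jx=np.array([jy[1],-jy[0]])
print("jx",jx,"jy",jy,"yaw",np.degrees(np.arctan2(jx[1],jx[0])))
o=np.array(r[0])/1000
q=(p[:,:2]-o)@np.c_[jx,jy]*1000; z=p[:,2]*1000
def st(n,s): print(n,s.sum(),"x",np.round(np.percentile(q[s,0],[1,50,99]),1),"y",np.round(np.percentile(q[s,1],[1,50,99]),1),"z",np.round(np.percentile(z[s],[5,50,95]),1))
near=(abs(q[:,0])<80)
st("fence top",near&(z>46)&(z<53)&(q[:,1]<-30))
st("fence all",near&(z>22)&(q[:,1]<-20))
for lo in range(20,60,4): st(f"fz{lo}",near&(z>lo)&(z<lo+4)&(q[:,1]<-15))
st("dark pad",near&(col<50)&(q[:,1]<-15)&(q[:,1]>-60))
st("stops",near&(z>22)&(z<32)&(q[:,1]>-15)&(col<75)&(abs(q[:,0])<60)&(abs(q[:,0])>25)&(q[:,1]<30))
st("hub",(z>58)&(abs(q[:,0])<60)&(q[:,1]<80))
hs=(z>75)&(z<120); g=p[hs];print("grip",np.median(g,0),g[g[:,2]>.100].mean(0), (g[g[:,2]>.1].max(0)+g[g[:,2]>.1].min(0))/2)
st("grip",hs)
h=p[(z>58)&(q[:,1]<80)&(z<75)];print("hub world",np.median(h,0))
# ortho crop for viewing
cv2.imwrite("pics/w1c.png",cv2.resize(c["image"][40:260,170:335],None,fx=2.7,fy=2.7,interpolation=2))
E
```

```text
bed ((597.047607421875, 59.25237274169922), (179.965087890625, 200.71066284179688), 77.84178161621094) 0.01562446236739179
jx [ 0.97756974 -0.21061198] jy [0.21061198 0.97756974] yaw -12.15821838378906
fence top 860 x [-62.2   4.1  63.4] y [-48.3 -42.7 -32.6] z [47.5 49.2 50.6]
fence all 2578 x [-62.6   4.6  63.8] y [-73.  -53.9 -22.1] z [22.6 24.8 50. ]
fz20 969 x [-63.2   2.8  64.4] y [-73.4 -61.9 -32.5] z [22.  23.2 23.9]
fz24 604 x [-62.1   9.2  61.8] y [-72.5 -59.  -15.7] z [24.1 24.6 27.4]
fz28 123 x [-50.5  10.4  56.8] y [-66.9 -60.3 -32.5] z [28.1 28.9 30.7]
fz32 27 x [-55.8   2.3  58.7] y [-40.6 -40.4 -32.5] z [32.7 34.1 35.4]
fz36 50 x [-61.9   7.9  63.4] y [-40.6 -40.4 -32.5] z [36.2 38.2 39.7]
fz40 37 x [-55.5   5.6  53.8] y [-40.6 -40.5 -32.4] z [40.1 42.  43.8]
fz44 113 x [-57.1   0.8  64. ] y [-48.4 -36.4 -32.5] z [44.8 47.4 48. ]
fz48 766 x [-62.2   5.2  63.2] y [-48.3 -43.2 -32.8] z [48.3 49.4 50.7]
fz52 2 x [-32.2 -18.4  -4.6] y [-41.9 -41.8 -41.7] z [52.4 52.4 52.5]Traceback (most recent call last):
  File "<stdin>", line 20, in <module>
  File "<stdin>", line 16, in st
    return _quantile_unchecked(
        a, q, axis, out, overwrite_input, method, keepdims, weights)
    return _ureduce(a,
                    func=_quantile_ureduce_func,
    ...<5 lines>...
                    overwrite_input=overwrite_input,
                    method=method)
    r = func(a, **kwargs)
    result = _quantile(arr,
                       quantiles=q,
    ...<2 lines>...
                       out=out,
                       weights=wgt)
    slices_having_nans = np.isnan(arr[-1, ...])
                                  ~~~^^^^^^^^^
IndexError: index -1 is out of bounds for axis 0 with size 0
```

```bash
python3 - <<'E'
from h import *
c=dict(np.load("w1.npz")); H,W=c["range_z"].shape
m=np.zeros((H,W),bool);m[40:260,170:335]=1
m&=c["range_z"]>0
p=world(c,m);col=c["image"][m].mean(1)
jx=np.array([.97757,-.21061]);jy=np.array([.21061,.97757]);o=np.array([.59705,.05925])
q=(p[:,:2]-o)@np.c_[jx,jy]*1000; z=p[:,2]*1000
def st(n,s):
    if s.sum(): print(n,s.sum(),"x",np.round(np.percentile(q[s,0],[1,50,99]),1),"y",np.round(np.percentile(q[s,1],[1,50,99]),1),"z",np.round(np.percentile(z[s],[5,50,95]),1))
near=(abs(q[:,0])<80)
st("pad",near&(z>30)&(z<51)&(q[:,1]>-39)&(q[:,1]<-25))
for sg in(1,-1): st("stop",near&(z>20)&(z<32)&(q[:,1]>-28)&(q[:,1]<30)&(sg*q[:,0]>25)&(sg*q[:,0]<60))
for z0 in range(40,80,4): st(f"cam side {z0}",(z>z0)&(z<z0+4)&(abs(q[:,0])<40)&(q[:,1]>0)&(q[:,1]<100))
st("cam",(z>34)&(z<47)&(abs(q[:,0])<60)&(q[:,1]>-10)&(q[:,1]<100))
hs=(z>90)&(z<120); g=p[hs];print("grip",np.median(g,0),(g.max(0)+g.min(0))/2)
st("grip",hs)
t=c["image"][40:260,170:335]
cv2.imwrite("pics/w1c.png",cv2.resize(t,None,fx=2.7,fy=2.7,interpolation=2))
E
```

```text
pad 282 x [-33.4   2.1  34.7] y [-38.3 -34.9 -32.4] z [36.3 48.4 49.9]
stop 270 x [39.4 45.3 51.1] y [-23.2  -4.   15.6] z [24.  25.5 26.9]
stop 237 x [-50.5 -44.1 -38.7] y [-23.3  -4.1  15.4] z [23.6 25.5 27. ]
cam side 40 501 x [-21.3   9.6  25.2] y [21.8 53.9 75.3] z [42.  43.3 43.9]
cam side 44 189 x [-20.4   9.1  23. ] y [23.2 57.2 75.2] z [44.  44.4 45.6]
cam side 48 9 x [-9.1  5.2  7.8] y [24.  32.8 48.2] z [48.2 48.7 50.2]
cam side 52 124 x [-39.9 -32.8   3.8] y [24.3 58.4 70.6] z [53.  55.2 55.9]
cam side 56 48 x [-39.1 -30.5   8.1] y [23.7 56.3 67.8] z [56.  56.5 59.6]
cam side 60 239 x [-28.3  -8.6   7.5] y [24.2 41.3 60.4] z [61.7 63.2 63.9]
cam side 64 401 x [-25.9 -10.2   5. ] y [26.3 42.  58. ] z [64.2 66.3 67.5]
cam side 68 4 x [-22.4  -6.4  -2.3] y [38.  40.7 45. ] z [68.2 68.3 68.6]
cam 700 x [-21.3   9.6  25.1] y [21.8 54.4 75.2] z [41.9 43.5 44.8]
grip [0.51460867 0.18673778 0.10394219] [0.51271098 0.18862643 0.09826963]
grip 202 x [-117.5 -107.5 -101.4] y [100.5 107.4 116.9] z [ 92.  103.9 105.6]
```

View pics/w1c.png

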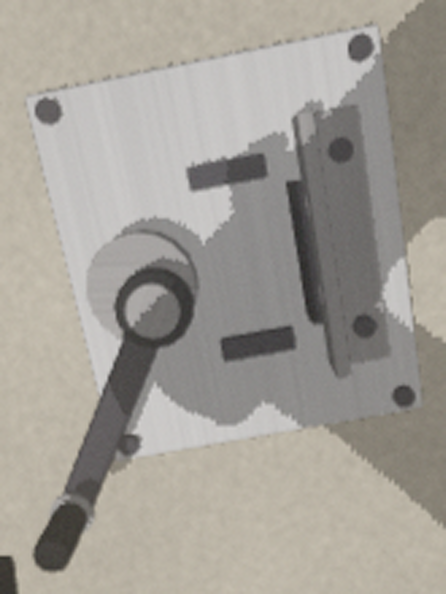

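The pad face is at jig y = -32.4, the stops are centred at x ≈ 0.3, and the cam clears the nested block by about 7 mm. Image 4 confirms this layout. I'll now look at the stone from close by.

Call:
arm_command(
  targets=[
    [[0.13,0.97,-0.48],[0,0,0]],
    [[0.13,0.97,-0.48],[0,0,0]],
    [[0.13,0.97,-0.48],[0,0,0]],
    [[0.13,0.97,-0.48],[0,0,0]],
    [[0.13,0.97,-0.48],[0,0,0]],
    [[0.13,0.97,-0.48],[0,0,0]],
    [[0.13,0.97,-0.48],[0,0,0]],
    [[0.13,0.97,-0.48],[0,0,0]],
    [[0.13,0.97,-0.48],[0,0,0]],
    [[0.13,0.97,-0.48],[0,0,0]],
    [[0.13,0.97,-0.48],[0,0,0]],
    [[0.13,0.97,-0.48],[0,0,0]],
    [[0,0,0],[0,0,0]],
  ],
)

```text
clock: 4.25
ee_pos: [0.5821, -0.2517, 0.2413]
orientation: [[-0.002, -0.388, -0.922], [0.0, -0.922, 0.388], [-1.0, 0.001, 0.001]]
force: [-0.1, 0.3, 0.1]
finger_gap: 0.0855
```

```bash
python3 - <<'E'
from h import *
s=bot.sense();print(s["clock"],s["ee_pos"],np.round(s["orientation"],3).tolist(),s["joint_pos"])
c=bot.camera("wrist");cv2.imwrite("pics/w2.png",c["image"])
for q in("stone_center","baluster"):
    for r in bot.cut_out(c,q)[:3]:
        p=world(c,r["mask"]); bgr=c["image"][r["mask"]].mean(0)
        print(q,round(r["score"],2),np.round(r["box"]),np.round(np.median(p,0),3),bgr.round())
        t=p[(p[:,2]>.046)&(p[:,2]<.06)]
        if len(t)>20: print("  top",cv2.minAreaRect(t[:,:2].astype(np.float32)*1000),len(t))
E
```

```text
4.25 [ 0.58211848 -0.25171643  0.24132744] [[-0.002, -0.388, -0.922], [0.0, -0.922, 0.388], [-1.0, 0.001, 0.001]] [-8.78658620e+00  2.26299810e+01  2.81220771e+00  8.40988586e-03
 -7.02689821e+01  7.59505676e+01]
stone_center 0.92 [227.   0. 290.  77.] [ 0.718 -0.307  0.051] [163.  97.  63.]
  top ((719.6270751953125, -306.64215087890625), (44.098411560058594, 60.14487838745117), 11.871424674987793) 2617
stone_center 0.76 [238. 131. 280. 180.] [ 0.603 -0.262  0.051] [106. 121. 130.]
  top ((600.428955078125, -260.766357421875), (44.00413513183594, 60.15937423706055), 72.18333435058594) 1794
stone_center 0.67 [119. 143. 182. 204.] [ 0.636 -0.131  0.051] [142. 149.  64.]
  top ((634.1738891601562, -123.5943603515625), (60.0418701171875, 44.28097152709961), 12.30887508392334) 1749
baluster 0.92 [254. 215. 294. 276.] [ 0.495 -0.235  0.079] [ 94. 108. 116.]
  top ((498.1991882324219, -236.63404846191406), (41.63847351074219, 16.95925521850586), 74.29816436767578) 143
baluster 0.69 [ 45. 192. 123. 286.] [0.591 0.006 0.028] [117. 118. 120.]
  top ((589.0505981445312, 18.797344207763672), (17.285104751586914, 129.07847595214844), 78.0164794921875) 901
```

View pics/w2.png

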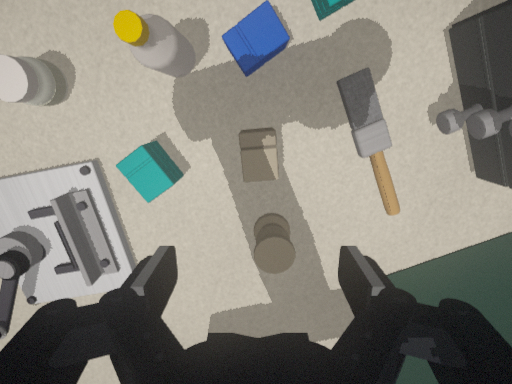

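The stone, seen at (259,155), is centred at (0.600,-0.261) with its long axis at -17.8°. I'll turn the tool by +85° about its x axis while descending.

Call:
arm_command(
  targets=[
    [[0,0.05,-0.8],[0,0,0]],
    [[0.5,0,0],[0.189,0,0]],
    [[0.5,0,0],[0.189,0,0]],
    [[0.5,0,0],[0.189,0,0]],
    [[0.5,0,0],[0.189,0,0]],
    [[0.5,0,0],[0.189,0,0]],
    [[0.5,0,0],[0.189,0,0]],
    [[0.5,0,0],[0.189,0,0]],
    [[0.5,0,0],[0.189,0,0]],
    [[0.5,0,0],[0.189,0,0]],
    [[0.5,0,0],[0.189,0,0]],
    [[0,0,0],[0,0,0]],
    [[0,0,0],[0,0,0]],
  ],
)

```text
clock: 5.7
ee_pos: [0.6008, -0.2584, 0.1179]
orientation: [[0.0, -0.954, 0.301], [-0.0, 0.301, 0.954], [-1.0, -0.0, -0.0]]
force: [-0.5, 0.1, 0.0]
finger_gap: 0.0853
```

Call:
arm_command(
  targets=[
    [[0.7,0,-0.09],[0.006,0,0]],
    [[0.7,0,0],[0,0,0]],
    [[0.7,0,0],[0,0,0]],
    [[0.7,0,0],[0,0,0]],
    [[0.7,0,0],[0,0,0]],
    [[0.7,0,0],[0,0,0]],
    [[0,0,0],[0,0,0]],
    [[0,0,0],[0,0,0]],
  ],
)

```text
clock: 6.5
ee_pos: [0.6005, -0.2615, 0.0134]
orientation: [[0.001, -0.951, 0.308], [-0.001, 0.308, 0.951], [-1.0, -0.001, -0.0]]
force: [0.1, -0.1, -0.4]
finger_gap: 0.0858
```

Call:
arm_command(
  gripper=-1,
  targets=[
    [[0,0,0],[0,0,0]],
    [[0,0,0],[0,0,0]],
    [[0,0,0],[0,0,0]],
    [[0,0,0],[0,0,0]],
    [[0,0,0],[0,0,0]],
    [[0,0,0],[0,0,0]],
    [[0,0,0],[0,0,0]],
    [[0,0,0],[0,0,0]],
  ],
)

```text
clock: 7.3
ee_pos: [0.6007, -0.2617, 0.0141]
orientation: [[0.003, -0.951, 0.309], [-0.001, 0.309, 0.951], [-1.0, -0.003, -0.0]]
force: [-0.1, 1.3, 5.8]
finger_gap: 0.0589
```

Call:
arm_command(
  targets=[
    [[-0.85,0,0],[0,0,0]],
    [[-0.85,0,0],[0,0,0]],
    [[-0.85,0,0],[0,0,0]],
    [[-0.85,0,0],[0,0,0]],
    [[-0.85,0,0],[0,0,0]],
    [[0,0.29,0.847],[0,0,0]],
    [[0,0.29,0.847],[0,0,0]],
    [[0,0.29,0.847],[0,0,0]],
    [[0,0.29,0.847],[0,0,0]],
    [[0,0.29,0.847],[0,0,0]],
    [[0,0.29,0.847],[0,0,0]],
    [[0,0.29,0.847],[0,0,0]],
    [[0,0.29,0.847],[0,0,0]],
    [[0,0.29,0.847],[0,0,0]],
    [[0,0.29,0.847],[0,0,0]],
    [[0,0.29,0.847],[0,0,0]],
    [[0,0.29,0.847],[0,0,0]],
    [[0,0.29,0.847],[0,0,0]],
    [[0,0.29,0.847],[-0.13,0,0]],
    [[0,0,0],[0,0,0]],
  ],
)

```text
clock: 9.3
ee_pos: [0.5945, 0.0539, 0.1179]
orientation: [[-0.001, -0.978, 0.208], [0.0, 0.208, 0.978], [-1.0, 0.001, 0.0]]
force: [-0.0, 0.1, -1.8]
finger_gap: 0.0593
```

Call:
arm_command(
  targets=[
    [[0,0,0],[0,0,0]],
    [[0,0,0],[0,0,0]],
  ],
)

```text
clock: 9.5
ee_pos: [0.5946, 0.0511, 0.1181]
orientation: [[-0.001, -0.977, 0.213], [-0.0, 0.213, 0.977], [-1.0, 0.001, -0.0]]
force: [-0.1, 0.1, -2.2]
finger_gap: 0.0593
```

```bash
python3 - <<'E'
from h import *
s=bot.sense();print(s["clock"],s["ee_pos"],s["force"],s["joint_pos"])
c=bot.camera("wrist");cv2.imwrite("pics/w3.png",c["image"])
jx=np.array([.97757,-.21061]);jy=np.array([.21061,.97757]);o=np.array([.59705,.05925])
z=c["range_z"];m=z>0
p=world(c,m);q=(p[:,:2]-o)@np.c_[jx,jy]*1000;h=p[:,2]*1000
def st(n,s):
    if s.sum(): print(n,s.sum(),"x",np.round(np.percentile(q[s,0],[1,50,99]),1),"y",np.round(np.percentile(q[s,1],[1,50,99]),1),"z",np.round(np.percentile(h[s],[1,50,99]),1))
near=(abs(q[:,0])<28)&(abs(q[:,1]+8)<28)
st("block top",near&(h>146)&(h<164)); st("block side",near&(h>100)&(h<150))
t=near&(h>151)&(h<162)
if t.sum()>20: print(cv2.minAreaRect(q[t].astype(np.float32)))
f=(abs(q[:,0])<70)
st("fence top",f&(h>46)&(h<53)&(q[:,1]<-30)&(q[:,1]>-60))
st("pad",f&(h>30)&(h<52)&(q[:,1]>-39)&(q[:,1]<-25))
E
```

```text
9.5 [0.59455965 0.05109341 0.11811286] [-0.118956    0.09084452 -2.21824049] [ 2.04382311e+01  2.51593602e+01 -1.22187895e+01 -1.41219405e-02
 -5.26881818e+01 -3.27106930e+01]
block top 11806 x [-27.4   0.   27.4] y [-29.6 -11.9  13.6] z [147.  155.3 156.7]
block side 3843 x [-27.4   0.   27.3] y [-29.8 -29.1 -28.1] z [105.3 132.6 149.8]
((0.0074920654296875, -7.451112747192383), (45.2651252746582, 55.992591857910156), 89.95851135253906)
fence top 2392 x [-62.   -0.1  63.3] y [-48.1 -43.2 -32.7] z [46.2 49.1 50.8]
pad 888 x [-33.7   0.7  34.8] y [-38.1 -36.3 -32.6] z [37.3 48.2 49.7]
```

View pics/w3.png

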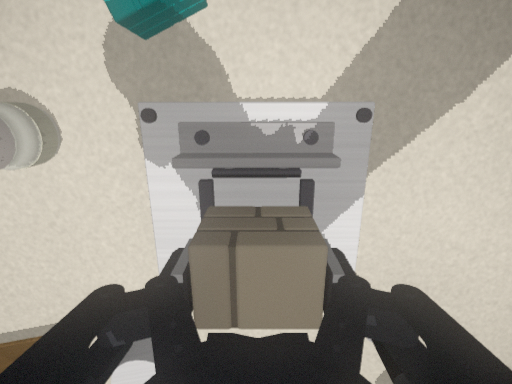

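The block lines up in the picture (pad at (256,172), block's near face at row 208), with about 3 mm of clearance to the pad. I'll descend.

Call:
arm_command(
  targets=[
    [[0.68,-0.04,0.02],[0,0,0]],
    [[0.68,0,0],[0,0,0]],
    [[0.68,0,0],[0,0,0]],
    [[0.68,0,0],[0,0,0]],
    [[0.68,0,0],[0,0,0]],
    [[0,0,0],[0,0,0]],
    [[0,0,0],[0,0,0]],
  ],
)

```text
clock: 10.25
ee_pos: [0.5962, 0.0514, 0.0337]
orientation: [[-0.0, -0.977, 0.212], [-0.0, 0.212, 0.977], [-1.0, 0.0, -0.0]]
force: [-0.2, 0.1, -1.2]
finger_gap: 0.059
```

Call:
arm_command(
  targets=[
    [[0.06,0,0],[0,0,0]],
    [[0.04,0,0],[0,0,0]],
    [[0,0,0],[0,0,0]],
  ],
)

```text
clock: 10.55
ee_pos: [0.5962, 0.052, 0.0315]
orientation: [[0.001, -0.977, 0.212], [0.0, 0.212, 0.977], [-1.0, -0.0, 0.0]]
force: [0.1, 1.1, -2.0]
finger_gap: 0.0591
```

Call:
arm_command(
  targets=[
    [[0.03,0,0],[0,0,0]],
    [[0.03,0,0],[0,0,0]],
    [[0,0,0],[0,0,0]],
  ],
)

```text
clock: 10.85
ee_pos: [0.5962, 0.0521, 0.0301]
orientation: [[0.0, -0.977, 0.211], [-0.0, 0.211, 0.977], [-1.0, -0.0, 0.0]]
force: [-2.0, 0.4, 0.7]
finger_gap: 0.0592
```

Call:
arm_command(
  gripper=0.95,
  targets=[
    [[0,0,0],[0,0,0]],
    [[0,0,0],[0,0,0]],
    [[0,0,0],[0,0,0]],
    [[0,0,0],[0,0,0]],
    [[0,0,0],[0,0,0]],
    [[0,0,0],[0,0,0]],
    [[-0.5,0,0],[0,0,0]],
    [[-1,0,0],[0,0,0]],
    [[-1,0,0],[0,0,0]],
    [[-1,0,0],[0,0,0]],
    [[-1,0,0],[0,0,0]],
    [[-1,0,0],[0,0,0]],
    [[-1,0,0],[0,0,0]],
    [[0,0,0],[0,0,0]],
    [[0,0,0],[0,0,0]],
  ],
)

```text
clock: 12.35
ee_pos: [0.5961, 0.0521, 0.1933]
orientation: [[0.002, -0.977, 0.212], [0.001, 0.212, 0.977], [-1.0, -0.002, 0.001]]
force: [0.5, -0.3, -0.6]
finger_gap: 0.0831
```

```bash
python3 - <<'E'
from h import *
s=bot.sense();print(s["clock"],s["ee_pos"],s["force"])
c=bot.camera("wrist");cv2.imwrite("pics/w4.png",c["image"])
jx=np.array([.97757,-.21061]);jy=np.array([.21061,.97757]);o=np.array([.59705,.05925])
m=c["range_z"]>0
p=world(c,m);q=(p[:,:2]-o)@np.c_[jx,jy]*1000;h=p[:,2]*1000
def st(n,s):
    if s.sum(): print(n,s.sum(),"x",np.round(np.percentile(q[s,0],[1,50,99]),1),"y",np.round(np.percentile(q[s,1],[1,50,99]),1),"z",np.round(np.percentile(h[s],[1,50,99]),1))
t=(abs(q[:,0])<38)&(abs(q[:,1]+8)<29)&(h>63)&(h<72)
st("top",t);print(cv2.minAreaRect(q[t].astype(np.float32)))
st("pad",(abs(q[:,0])<70)&(h>30)&(h<52)&(q[:,1]>-39)&(q[:,1]<-25))
hub=(h>63)&(h<70)&(q[:,1]>20)&(q[:,1]<70)&(abs(q[:,0])<45);st("hub",hub)
g=(h>95)&(h<115)&(q[:,1]>60)&(q[:,0]<-50)&(q[:,0]>-150);st("grip",g)
for qn in("handle_grip",):
    for r in bot.cut_out(c,qn)[:2]:
        pp=world(c,r["mask"]);print(qn,r["score"],r["box"],np.median(pp,0))
E
```

```text
12.35 [0.59612867 0.05210698 0.19330734] [ 0.52995797 -0.28450496 -0.63053104]
top 2531 x [-28.2   0.6  30.2] y [-27.8  -7.3  15.3] z [63.8 67.4 69. ]
((0.9273452758789062, -6.264745712280273), (59.99566650390625, 44.036983489990234), 0.06403452903032303)
pad 676 x [-33.4   1.1  34.1] y [-38.  -34.3 -26.9] z [30.6 47.7 50.1]
hub 759 x [-27.1 -10.1   6.9] y [26.  41.2 59.5] z [63.  65.8 67.9]
handle_grip 0.38 [167.4, 101.9, 346.7, 276.9] [0.59406715 0.07051182 0.01580653]
```

View pics/w4.png

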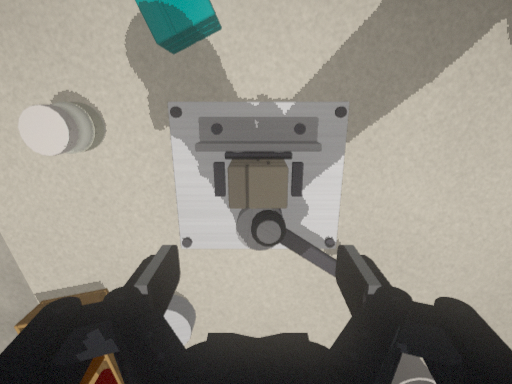

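Image 6 shows the block standing square in the nest at (258,183), clear of the pad (about 4 mm) and the cam. The grip should be at about (0.5125,0.189). I'll move above it and turn the jaws tangential.

Call:
arm_command(
  targets=[
    [[0,0.74,0.774],[0,0,0]],
    [[0,0.74,0.774],[0,0,0]],
    [[0,0.74,0.774],[0,0,0]],
    [[0,0.74,0.774],[0,0,0]],
    [[0,0.74,0.774],[0,0,0]],
    [[0,0.74,0.774],[0,0,0]],
    [[0,0,0],[-0.179,0,0]],
    [[0,0,0],[-0.179,0,0]],
    [[0,0,0],[-0.179,0,0]],
    [[0,0,0],[-0.179,0,0]],
    [[0,0,0],[-0.179,0,0]],
    [[0,0,0],[-0.179,0,0]],
    [[0,0,0],[-0.179,0,0]],
    [[0,0,0],[0,0,0]],
    [[0,0,0],[0,0,0]],
  ],
)

```text
clock: 13.95
ee_pos: [0.5118, 0.1887, 0.1913]
orientation: [[-0.001, -0.719, -0.695], [-0.001, -0.695, 0.719], [-1.0, 0.002, 0.0]]
force: [0.0, 0.8, 0.2]
finger_gap: 0.0831
```

```bash
python3 - <<'E'
from h import *
s=bot.sense();print(s["clock"],s["ee_pos"],s["force"],np.round(s["orientation"],3).tolist(),np.round(s["joint_pos"]))
c=bot.camera("wrist");cv2.imwrite("pics/w5.png",c["image"])
p=world(c,c["range_z"]>0);h=p[:,2]
hub=p[(h>.063)&(h<.07)&(np.hypot(p[:,0]-.596,p[:,1]-.103)<.03)]
g=p[(h>.095)&(h<.112)&(np.hypot(p[:,0]-.5125,p[:,1]-.189)<.03)]
gt=g[g[:,2]>.102]
for n,a in(("hub",hub),("grip",g),("griptop",gt)):
    if len(a)>5: print(n,len(a),cv2.minEnclosingCircle(a[:,:2].astype(np.float32)*1000),np.median(a,0))
E
```

```text
13.95 [0.51182796 0.188707   0.19128172] [0.00531528 0.82239513 0.23720656] [[-0.001, -0.719, -0.695], [-0.001, -0.695, 0.719], [-1.0, 0.002, 0.0]] [ 37.  16. -14.  -0. -60.   7.]
hub 1433 ((594.5834350585938, 97.2247314453125), 24.631052017211914) [0.59512493 0.10190742 0.0659536 ]
grip 347 ((512.6683959960938, 189.2710418701172), 8.910369873046875) [0.51360756 0.18841829 0.10430304]
griptop 304 ((512.8284912109375, 189.37078857421875), 8.75612735748291) [0.51314378 0.18906441 0.10445564]
```

View pics/w5.png

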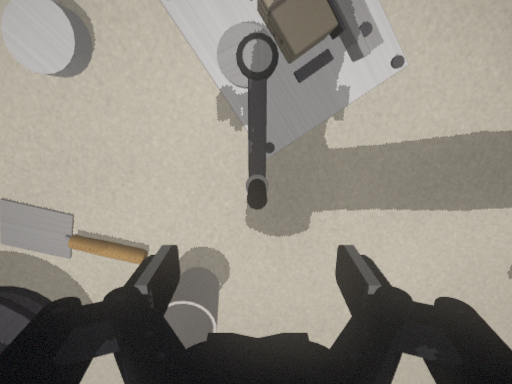

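Image 7: the grip is at (257,193), directly ahead. The cup shows at (190,300) beneath the left finger, so I'll check that its position clears the sweep.

```bash
python3 - <<'E'
from h import *
c=bot.camera("top")
for n in("water_cup","putty_tin","spatula","brush","paint_jar"):
    for r in bot.cut_out(c,n)[:1]:
        p=world(c,r["mask"]);print(n,round(r["score"],2),np.round(r["box"]),np.round(np.percentile(p,[2,50,98],axis=0),3).tolist())
c=bot.camera("wrist")
for n in("water_cup",):
    for r in bot.cut_out(c,n)[:1]:
        p=world(c,r["mask"]);print(n,round(r["score"],2),np.round(np.percentile(p,[2,50,98],axis=0),3).tolist())
E
```

```text
water_cup 0.24 [207. 170. 281. 236.] [[0.496, -0.034, 0.012], [0.593, 0.082, 0.018], [0.698, 0.174, 0.067]]
putty_tin 0.56 [191. 146. 211. 165.] [[0.73, 0.2, 0.009], [0.761, 0.231, 0.032], [0.793, 0.262, 0.037]]
spatula 0.89 [124. 167. 161. 215.] [[0.561, 0.38, -0.002], [0.655, 0.435, 0.004], [0.708, 0.48, 0.023]]
brush 0.77 [378. 187. 391. 245.] [[0.453, -0.422, 0.008], [0.567, -0.401, 0.019], [0.639, -0.383, 0.024]]
paint_jar 0.54 [270. 135. 288. 157.] [[0.758, -0.069, 0.006], [0.778, -0.044, 0.064], [0.805, -0.021, 0.071]]
water_cup 0.7 [[0.43, 0.325, 0.005], [0.459, 0.346, 0.05], [0.491, 0.39, 0.08]]
```

The cup is 168 mm away, so the sweep is clear. I'll go down around the grip and close to a loose cage of about 24 mm.

Call:
arm_command(
  targets=[
    [[0.84,-0.045,0],[0,0,0]],
    [[0.84,0,0],[0,0,0]],
    [[0.84,0,0],[0,0,0]],
    [[0.84,0,0],[0,0,0]],
    [[0.84,0,0],[0,0,0]],
    [[0.84,0,0],[0,0,0]],
    [[0,0,0],[0,0,0]],
    [[0,0,0],[0,0,0]],
  ],
)

```text
clock: 15.2
ee_pos: [0.5133, 0.1898, 0.0663]
orientation: [[0.0, -0.717, -0.697], [-0.0, -0.697, 0.717], [-1.0, 0.0, -0.0]]
force: [-0.7, -0.3, 0.1]
finger_gap: 0.0837
```

Call:
arm_command(
  gripper=-0.44,
  targets=[
    [[0,0,0],[0,0,0]],
    [[0,0,0],[0,0,0]],
    [[0,0,0],[0,0,0]],
    [[0,0,0],[0,0,0]],
    [[0,0,0],[0,0,0]],
    [[0,0,0],[0,0,0]],
    [[0,0,0],[0,0,0]],
  ],
)

```text
clock: 15.9
ee_pos: [0.513, 0.1897, 0.0661]
orientation: [[-0.0, -0.717, -0.697], [-0.0, -0.697, 0.717], [-1.0, 0.0, -0.0]]
force: [-0.7, 0.1, 0.5]
finger_gap: 0.0239
```

```bash
cat > arc.py <<'E'
from h import *
P=np.array([.5955,.1025]); s=bot.sense()
R=np.array(s["orientation"]);d=np.array(s["ee_pos"])[:2]-P;th=np.arctan2(d[1],d[0]);t=np.array([np.sin(th),-np.cos(th)]);F=np.array(s["force"])
yaw=np.degrees(np.arctan2(R[1,1],R[0,1]))%360
print(f"t {s['clock']:.2f} r {np.hypot(*d)*1e3:.1f} th {np.degrees(th):.1f} yaw {yaw:.1f} (want {np.degrees(th)+90:.1f}) z {s['ee_pos'][2]:.3f} Ftan {F[:2]@t:.1f} Frad {F[:2]@d/np.hypot(*d):.1f} Fz {F[2]:.1f} gap {s['finger_gap']:.4f}")
E
python3 arc.py
```

```text
t 15.90 r 120.1 th 133.4 yaw 224.2 (want 223.4) z 0.066 Ftan -0.4 Frad 0.6 Fz 0.5 gap 0.0239
```

Call:
arm_command(
  targets=[
    [[0,-0.251,-0.0066],[0.0667,0,0]],
    [[0,-0.251,-0.0066],[0.0667,0,0]],
    [[0,-0.251,-0.0066],[0.0667,0,0]],
    [[0,-0.251,-0.0066],[0.0667,0,0]],
    [[0,-0.251,-0.0066],[0.0667,0,0]],
    [[0,-0.251,-0.0066],[0.0667,0,0]],
    [[0,0,0],[0,0,0]],
    [[0,0,0],[0,0,0]],
  ],
)

```text
clock: 16.7
ee_pos: [0.5435, 0.2112, 0.0658]
orientation: [[-0.0, -0.897, -0.442], [-0.0, -0.442, 0.897], [-1.0, 0.0, 0.0]]
force: [0.2, -0.7, -0.1]
finger_gap: 0.0244
```

```bash
python3 arc.py
```

```text
t 16.70 r 120.5 th 115.6 yaw 206.2 (want 205.6) z 0.066 Ftan -0.1 Frad -0.7 Fz -0.1 gap 0.0244
```

Call:
arm_command(
  targets=[
    [[0,-0.251,-0.0066],[0.0667,0,0]],
    [[0,-0.251,-0.0066],[0.0667,0,0]],
    [[0,0,0],[0,0,0]],
  ],
)

```text
clock: 17.0
ee_pos: [0.555, 0.2161, 0.0657]
orientation: [[-0.001, -0.938, -0.345], [-0.0, -0.345, 0.938], [-1.0, 0.001, -0.0]]
force: [-1.9, -0.2, -0.1]
finger_gap: 0.024
```

```bash
python3 arc.py
```

```text
t 17.00 r 120.6 th 109.6 yaw 200.2 (want 199.6) z 0.066 Ftan -1.9 Frad 0.5 Fz -0.1 gap 0.0240
```

Call:
arm_command(
  targets=[
    [[0,-0.167,-0.003],[0.0444,0,0]],
    [[0,-0.167,-0.003],[0.0444,0,0]],
  ],
)

```text
clock: 17.2
ee_pos: [0.5617, 0.2182, 0.0657]
orientation: [[-0.003, -0.96, -0.279], [-0.001, -0.279, 0.96], [-1.0, 0.003, -0.0]]
force: [-3.6, -0.7, 0.8]
finger_gap: 0.024
```

```bash
python3 arc.py
```

```text
t 17.20 r 120.5 th 106.3 yaw 196.2 (want 196.3) z 0.066 Ftan -3.7 Frad 0.4 Fz 0.8 gap 0.0240
```

Call:
arm_command(
  targets=[
    [[0,-0.167,-0.003],[0.0444,0,0]],
    [[0,-0.167,-0.003],[0.0444,0,0]],
  ],
)

```text
clock: 17.4
ee_pos: [0.5698, 0.2203, 0.0657]
orientation: [[-0.003, -0.977, -0.211], [-0.001, -0.211, 0.977], [-1.0, 0.003, -0.001]]
force: [-3.4, -1.8, 0.4]
finger_gap: 0.0237
```

```bash
python3 arc.py
```

```text
t 17.40 r 120.5 th 102.3 yaw 192.2 (want 192.3) z 0.066 Ftan -3.7 Frad -1.0 Fz 0.4 gap 0.0237
```

Call:
arm_command(
  targets=[
    [[0,-0.126,-0.002],[0.0333,0,0]],
    [[0,-0.126,-0.002],[0.0333,0,0]],
  ],
)

```text
clock: 17.6
ee_pos: [0.5766, 0.2217, 0.0657]
orientation: [[-0.002, -0.987, -0.159], [-0.001, -0.159, 0.987], [-1.0, 0.002, -0.001]]
force: [-3.8, -0.9, 0.8]
finger_gap: 0.0242
```

```bash
python3 arc.py
```

```text
t 17.60 r 120.6 th 99.0 yaw 189.1 (want 189.0) z 0.066 Ftan -3.9 Frad -0.3 Fz 0.8 gap 0.0242
```

Call:
arm_command(
  targets=[
    [[0,-0.126,-0.002],[0.0333,0,0]],
    [[0,-0.126,-0.002],[0.0333,0,0]],
  ],
)

```text
clock: 17.8
ee_pos: [0.5834, 0.2228, 0.0658]
orientation: [[-0.001, -0.994, -0.106], [-0.0, -0.106, 0.994], [-1.0, 0.001, -0.0]]
force: [-4.0, -0.1, 0.3]
finger_gap: 0.0241
```

```bash
python3 arc.py
```

```text
t 17.80 r 120.9 th 95.7 yaw 186.1 (want 185.7) z 0.066 Ftan -4.0 Frad 0.3 Fz 0.3 gap 0.0241
```

Call:
arm_command(
  targets=[
    [[0,-0.126,-0.003],[0.0333,0,0]],
    [[0,-0.126,-0.003],[0.0333,0,0]],
  ],
)

```text
clock: 18.0
ee_pos: [0.59, 0.2233, 0.0658]
orientation: [[-0.0, -0.999, -0.053], [-0.0, -0.053, 0.999], [-1.0, 0.001, -0.0]]
force: [-3.1, 0.0, -0.0]
finger_gap: 0.0237
```

```bash
python3 arc.py
```

```text
t 18.00 r 120.9 th 92.6 yaw 183.1 (want 182.6) z 0.066 Ftan -3.1 Frad 0.2 Fz -0.0 gap 0.0237
```

Call:
arm_command(
  targets=[
    [[0,-0.126,-0.003],[0.0333,0,0]],
    [[0,-0.126,-0.003],[0.0333,0,0]],
  ],
)

```text
clock: 18.2
ee_pos: [0.5964, 0.2235, 0.0658]
orientation: [[-0.0, -1.0, -0.001], [-0.0, -0.001, 1.0], [-1.0, 0.0, -0.0]]
force: [-3.8, -1.6, -1.6]
finger_gap: 0.0239
```

```bash
python3 arc.py
```

```text
t 18.20 r 121.0 th 89.6 yaw 180.1 (want 179.6) z 0.066 Ftan -3.8 Frad -1.7 Fz -1.6 gap 0.0239
```

Call:
arm_command(
  targets=[
    [[0,-0.126,-0.003],[0.0333,0,0]],
    [[0,-0.126,-0.003],[0.0333,0,0]],
  ],
)

```text
clock: 18.4
ee_pos: [0.6027, 0.2233, 0.0659]
orientation: [[-0.0, -0.999, 0.051], [-0.0, 0.051, 0.999], [-1.0, 0.0, -0.0]]
force: [-3.7, -0.3, -1.9]
finger_gap: 0.024
```

```bash
python3 arc.py
```

```text
t 18.40 r 121.0 th 86.6 yaw 177.1 (want 176.6) z 0.066 Ftan -3.7 Frad -0.5 Fz -1.9 gap 0.0240
```

Call:
arm_command(
  targets=[
    [[0,-0.126,-0.003],[0.0333,0,0]],
    [[0,-0.126,-0.003],[0.0333,0,0]],
  ],
)

```text
clock: 18.6
ee_pos: [0.609, 0.2227, 0.0659]
orientation: [[-0.0, -0.995, 0.103], [0.0, 0.103, 0.995], [-1.0, 0.0, -0.0]]
force: [-3.5, -0.8, -1.9]
finger_gap: 0.0241
```

```bash
python3 arc.py
```

```text
t 18.60 r 121.0 th 83.6 yaw 174.1 (want 173.6) z 0.066 Ftan -3.4 Frad -1.2 Fz -1.9 gap 0.0241
```

Call:
arm_command(
  targets=[
    [[0,-0.126,-0.003],[0.0333,0,0]],
    [[0,-0.126,-0.003],[0.0333,0,0]],
  ],
)

```text
clock: 18.8
ee_pos: [0.6152, 0.2218, 0.0659]
orientation: [[-0.0, -0.988, 0.155], [0.0, 0.155, 0.988], [-1.0, 0.0, -0.0]]
force: [-4.0, 0.3, -2.3]
finger_gap: 0.0239
```

```bash
python3 arc.py
```

```text
t 18.80 r 121.0 th 80.6 yaw 171.1 (want 170.6) z 0.066 Ftan -4.0 Frad -0.4 Fz -2.3 gap 0.0239
```

Call:
arm_command(
  targets=[
    [[0,-0.126,-0.003],[0.0333,0,0]],
    [[0,-0.126,-0.003],[0.0333,0,0]],
  ],
)

```text
clock: 19.0
ee_pos: [0.6212, 0.2207, 0.0659]
orientation: [[-0.001, -0.978, 0.207], [0.0, 0.207, 0.978], [-1.0, 0.001, -0.0]]
force: [-4.3, 0.7, -1.8]
finger_gap: 0.0244
```

```bash
python3 arc.py
```

```text
t 19.00 r 120.9 th 77.7 yaw 168.1 (want 167.7) z 0.066 Ftan -4.4 Frad -0.2 Fz -1.8 gap 0.0244
```

Call:
arm_command(
  targets=[
    [[0,-0.126,-0.003],[0.0333,0,0]],
    [[0,-0.126,-0.003],[0.0333,0,0]],
  ],
)

```text
clock: 19.2
ee_pos: [0.6269, 0.2193, 0.0658]
orientation: [[-0.001, -0.966, 0.258], [0.0, 0.258, 0.966], [-1.0, 0.001, -0.0]]
force: [-6.1, 2.2, -1.5]
finger_gap: 0.0237
```

```bash
python3 arc.py
```

```text
t 19.20 r 120.9 th 75.0 yaw 165.1 (want 165.0) z 0.066 Ftan -6.5 Frad 0.6 Fz -1.5 gap 0.0237
```

The force is climbing, so I'll take 1.5° steps.

Call:
arm_command(
  targets=[
    [[0,-0.126,-0.003],[0.0333,0,0]],
  ],
)

```text
clock: 19.3
ee_pos: [0.6297, 0.2185, 0.0658]
orientation: [[-0.002, -0.959, 0.283], [0.0, 0.283, 0.959], [-1.0, 0.002, -0.0]]
force: [-7.1, 2.0, 0.0]
finger_gap: 0.0241
```

```bash
python3 arc.py
```

```text
t 19.30 r 121.0 th 73.6 yaw 163.6 (want 163.6) z 0.066 Ftan -7.4 Frad -0.0 Fz 0.0 gap 0.0241
```

Call:
arm_command(
  targets=[
    [[0,-0.105,-0.003],[0.0278,0,0]],
  ],
)

```text
clock: 19.4
ee_pos: [0.632, 0.2177, 0.0658]
orientation: [[-0.002, -0.953, 0.304], [0.0, 0.304, 0.953], [-1.0, 0.002, -0.001]]
force: [-8.2, 2.9, -1.0]
finger_gap: 0.0239
```

```bash
python3 arc.py
```

```text
t 19.40 r 120.9 th 72.4 yaw 162.3 (want 162.4) z 0.066 Ftan -8.7 Frad 0.3 Fz -1.0 gap 0.0239
```

Call:
arm_command(
  targets=[
    [[0,-0.105,-0.003],[0.0278,0,0]],
  ],
)

```text
clock: 19.5
ee_pos: [0.6343, 0.217, 0.0658]
orientation: [[-0.002, -0.946, 0.324], [0.0, 0.324, 0.946], [-1.0, 0.002, -0.001]]
force: [-8.1, 3.5, -1.2]
finger_gap: 0.0243
```

```bash
python3 arc.py
```

```text
t 19.50 r 120.9 th 71.3 yaw 161.1 (want 161.3) z 0.066 Ftan -8.8 Frad 0.7 Fz -1.2 gap 0.0243
```

Call:
arm_command(
  targets=[
    [[0,-0.105,-0.003],[0.0278,0,0]],
  ],
)

```text
clock: 19.6
ee_pos: [0.6366, 0.2162, 0.0658]
orientation: [[-0.003, -0.939, 0.345], [0.0, 0.345, 0.939], [-1.0, 0.003, -0.001]]
force: [-8.1, 3.7, 0.2]
finger_gap: 0.0238
```

```bash
python3 arc.py
```

```text
t 19.60 r 120.9 th 70.1 yaw 159.8 (want 160.1) z 0.066 Ftan -8.9 Frad 0.8 Fz 0.2 gap 0.0238
```

The force has held at 8.7, 8.8 and 8.9 N over about 5 mm, so the clutch is slipping. I stop here, back off, open and lift.

Call:
arm_command(
  targets=[
    [[0,0.11,0],[0,0,0]],
    [[0,0,0],[0,0,0]],
  ],
)

```text
clock: 19.8
ee_pos: [0.6363, 0.2171, 0.0668]
orientation: [[0.003, -0.939, 0.343], [0.001, 0.343, 0.939], [-1.0, -0.002, 0.002]]
force: [-1.4, 0.3, -1.7]
finger_gap: 0.0239
```

Call:
arm_command(
  gripper=0.6,
  targets=[
    [[0,0,0],[0,0,0]],
    [[0,0,0],[0,0,0]],
    [[0,0,0],[0,0,0]],
    [[0,0,0],[0,0,0]],
    [[0,0,0],[0,0,0]],
    [[-0.6,0,0],[0,0,0]],
    [[-1,0,0],[0,0,0]],
    [[-1,0,0],[0,0,0]],
    [[-1,0,0],[0,0,0]],
    [[-1,0,0],[0,0,0]],
    [[-1,0,0],[0,0,0]],
    [[-0.5,0,0],[0,0,0]],
    [[0,0,0.8],[0,0,0]],
    [[0,0,0.8],[0,0,0]],
    [[0,0,0],[0,0,0]],
    [[0,0,0],[0,0,0]],
  ],
)

```text
clock: 21.4
ee_pos: [0.6486, 0.2542, 0.2181]
orientation: [[-0.001, -0.94, 0.342], [-0.001, 0.342, 0.94], [-1.0, 0.001, -0.001]]
force: [0.6, 0.5, 0.2]
finger_gap: 0.0683
```

```bash
python3 - <<'E'
from h import *
s=bot.sense();print(s["clock"],s["ee_pos"],s["force"])
c=bot.camera("wrist");cv2.imwrite("pics/w6.png",c["image"])
jx=np.array([.97757,-.21061]);jy=np.array([.21061,.97757]);o=np.array([.59705,.05925])
p=world(c,c["range_z"]>0);q=(p[:,:2]-o)@np.c_[jx,jy]*1000;h=p[:,2]*1000
t=(abs(q[:,0])<45)&(abs(q[:,1]+8)<31)&(h>65.5)&(h<71)
t&=q[:,1]<17
print("block",cv2.minAreaRect(q[t].astype(np.float32)),np.median(h[t]))
pd=(abs(q[:,0])<40)&(h>30)&(h<52)&(q[:,1]>-39)&(q[:,1]<-25);print("pad",np.percentile(q[pd,1],[1,50,99]) if pd.sum() else 0)
g=p[(h>102)&(h<109)&(np.hypot(p[:,0]-.6375,p[:,1]-.216)<.03)]
if len(g): a=np.array(cv2.minEnclosingCircle(g[:,:2].astype(np.float32))[0]);d=a-[.5955,.1025];print("grip",a,np.degrees(np.arctan2(d[1],d[0])))
E
```

```text
21.4 [0.64861884 0.25422328 0.2181136 ] [0.57779548 0.47314013 0.20183458]
block ((0.0, 0.0), (0.0, 0.0), 0.0) nan
pad 0
grip [0.63303053 0.21766004] 71.9492662560331
  return _methods._mean(a, axis=axis, dtype=dtype,
  ret = ret.dtype.type(ret / rcount)
```

View pics/w6.png

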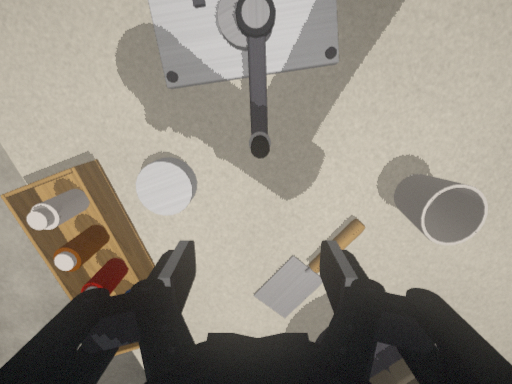

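Image 8 shows the handle at its new angle with the grip at (260,147), and the tool clear of it. I'll move so the block is in view.

Call:
arm_command(
  targets=[
    [[0,0,-0.98],[0,0,0]],
    [[0,0,-0.98],[0,0,0]],
    [[0,0,-0.98],[0,0,0]],
    [[0,0,-0.98],[0,0,0]],
    [[0,0,-0.98],[0,0,0]],
    [[0,0,-0.98],[0,0,0]],
    [[0,0,0],[0,0,0]],
    [[0,0,0],[0,0,0]],
  ],
)

```text
clock: 22.25
ee_pos: [0.5984, 0.1152, 0.2191]
orientation: [[0.001, -0.939, 0.344], [0.0, 0.344, 0.939], [-1.0, -0.001, 0.0]]
force: [-0.8, -0.9, -1.0]
finger_gap: 0.0684
```

```bash
python3 - <<'E'
from h import *
s=bot.sense();print(s["clock"],s["ee_pos"],s["force"])
c=bot.camera("wrist");cv2.imwrite("pics/w7.png",c["image"])
jx=np.array([.97757,-.21061]);jy=np.array([.21061,.97757]);o=np.array([.59705,.05925])
p=world(c,c["range_z"]>0);q=(p[:,:2]-o)@np.c_[jx,jy]*1000;h=p[:,2]*1000
t=(abs(q[:,0])<45)&(abs(q[:,1]+8)<31)&(h>65.5)&(h<71)
t&=q[:,1]<17
print("block",cv2.minAreaRect(q[t].astype(np.float32)),np.median(h[t]))
pd=(abs(q[:,0])<40)&(h>30)&(h<52)&(q[:,1]>-39)&(q[:,1]<-25);print("pad",np.percentile(q[pd,1],[1,50,99]) if pd.sum() else 0)
cm=(h>40)&(h<46)&(q[:,1]>0)&(q[:,1]<90)&(abs(q[:,0])<40);print("cam y min",np.percentile(q[cm,1],[1,5]))
E
```

```text
22.25 [0.59840695 0.11518451 0.21910299] [-0.81217734 -0.89568331 -1.02175075]
block ((0.5518970489501953, -11.484842300415039), (59.811771392822266, 43.84763717651367), 0.10170593857765198) 67.47107694806368
pad [-38.94489344 -36.51766596 -33.47871852]
cam y min [13.31711808 14.93970588]
```

View pics/w7.png

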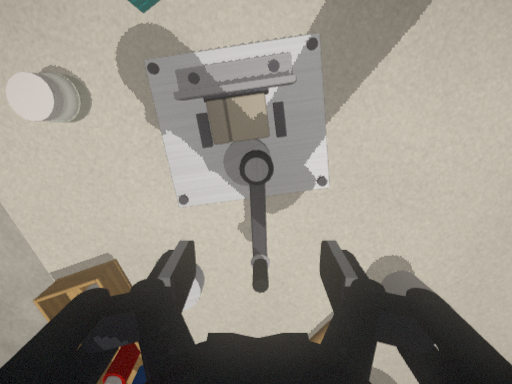

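Image 9 shows the block at (240,117) pressed flat between the pad (rows 90–95) and the cam, square in the jig. Everything else is where it was, so I'm handing in.

```bash
python3 -c "
from workcell import bot
print(bot.hand_in())"
```

```text
the job is handed in; nothing more can be done
None
```

The cast-stone block is upright in the jig and clamped against the fence pad. The arm let go and backed away, and I handed the job in at about 22 s of the 61 s allowed.

- **Placing:** I gripped the beige block across its ends and set it in the nest. It stood square, about 4 mm from the pad and 6 mm from the open cam. I left the teal and blue look-alikes alone.
- **Clamping:** I swung the handle clockwise with the jaws held loosely round the grip. The force along the swing was about 3–4 N while free and climbed from about 78°. It levelled off at 8.7, 8.8 and 8.9 N over the last 5 mm, which I took as the clutch slipping, and I stopped there.
- **Last checks:** After I let go, the handle had stayed put. The block was still square, its face against the pad to within 0.1 mm, and the cam was against its other side. In the wrist view, the other things looked to be where they were.

**Disagreements:**
- **Slip force:** the plateau read about 0.9 N above the stated 7–8 N. The free-swing force also read high by about that much, so I put it down to sensor offset.
- **Pad travel:** the pad measured only about 1 mm of yield instead of 2 mm. That is near the limit of the depth measurement, but it means the force plateau is the only firm evidence that the clutch slipped.

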